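# Run the specimen carriage under the microscope

### The arm

A 7-joint arm with a two-finger parallel gripper is mounted at the origin on the work surface. World frame = base frame: x ahead of the robot, y to its left, z up, the work surface at z = 0. Lengths are in m, angles in rad, forces in N, time in s.
With the tool pointing down it reaches from about 0.4 to 0.875 m from the base axis. Payload 4.4 kg.
Tool frame: the origin (TCP) lies at the very end of the fingers, on their centre line; the grasp point (between the pads) lies 19 mm behind it; z points along the fingers, y is the line along which they close (so a half turn about z gives the same grasp; the last joint's range is limited). The gripper opens to 85 mm and grips with 20 to 120 N. Pads are 22 mm wide; open, the fingers measure 114 mm over their backs; the gripper's body (76 mm by 85 mm) begins 54 mm behind the grasp point. The pads swing forward as they close: fully open they stand 13 mm farther back than shut.
Start: joints at [-0.066, 0.628, 0.038, 1.517, -0.027, 0.996, -0.02], TCP at [0.65, 0, 0.231] pointing down, gripper open.
Joint ranges: [-3.06, 3.06], [-0.37, 2.12], [-1.25, 1.32], [0.18, 2.47], [-1.1, 4.24], [0.23, 1.98], [-2.94, 2.94]. Speed limits (rad/s): [2.57, 2.57, 3.14, 3.14, 3.14, 3.14, 3.14].

### API

Orientations are given as a unit quaternion [x, y, z, w].
In Python, from workcell import manip, read_camera gives the robot as it stands (manip), with the cameras as plain functions.
- The arm moves only by the tool creep_tool, called after "Request:" as a command line: name --argument value ..., lists and objects as JSON in quotes. Schema: {"type":"object","properties":{"deltas":{"type":"object","properties":{"offsets":{"type":"array","items":{"type":"array","items":{"type":"number"},"minItems":5,"maxItems":5},"minItems":1,"maxItems":10}},"additionalProperties":false,"required":["offsets"]},"only":{"type":"string"},"quiet":{"type":"boolean"},"lines":{"type":"string"}},"required":["deltas"],"additionalProperties":false}. deltas is an object whose key "offsets" holds a list of rows, 1 to 10 of them, each of 5 numbers: dx, dy, dz in normalised numbers (1 is 0.5 m), then a turn about the tool's z in a scale on which 1.0 is pi/2 rad, then the finger opening in m; each row is the pose to reach, as a shift and turn from the pose commanded when the call began, along the tool's axes at that moment; what a row does not reach only later rows make up. A row lasts 1/12 s, in which the tool goes at most 0.0417 m and 0.125 rad, less where a joint would pass 70% of its speed; a pose out of reach is approached as far as the arm can. The fingers move at their own pace and stop on an object; the grip force is fixed at half the most. Time passes only in rows, so rows that do not move let the fingers close. The tool returns the time, the measured TCP pose, the force, the opening and the grip force at its end. only (a regular expression) keeps the lines of the reply that match it, lines (a string "A,B") keeps lines A to B, and quiet returns only ok. Input that does not fit is refused with a message, and nothing moves.
- manip.sense(): the state, without advancing time (a new reading comes with each control period).
- read_camera(name): name is "scene" or "side" or "wrist"; returns a dict with "frame" (480x640x3 uint8, red, green, blue), "mtx" (3x3 intrinsics, pixels), "T" (4x4, takes a point from camera to world coordinates). Camera axes: x right, y down, z forward; pixel columns grow to the right and rows downward; lengths in m; the calibration is good to about 2 mm. A picture is of the moment at which its call begins. There is no depth.
- manip.hand_in(): hands the job in; it is judged then, once.
The state is a dict: "time_s": time; "joint_pos": joint angles; "qvel": joint speeds; "joint_torque": joint torques, N m; "ee_pos": TCP position; "ee_rot": TCP orientation; "ft_force": force on the tool from outside, world axes, zero at the start; "wrist_torque": the same for the moment, N m; "grip_width": finger opening in m; "grip_force": force on a finger pad.
Only numpy, scipy, OpenCV 4.12 (cv2) and the standard library are available. Lean on these libraries where they do the work, as an engineer would, in place of code of your own. Each camera call takes 0.05 s, during which the arm holds its last target. There are 200 camera calls.

### The job

The specimen carriage of the microscope rig is locked on its rail. With the fingertips only, press its release button down and keep it down while you slide the carriage along the rail fully home against the end stop under the microscope, then let go so that the button springs up and locks the carriage there. Press gently; nothing is to be gripped or lifted. Leave the dish, jar, case, box and bottles around it where they stand.

Things in the scene. Friction and masses are not known exactly. Their poses are not given: they have to be found in the camera images.
- rig: the fixed rig: grey base plate 120 x 440 mm, 12 mm thick, a steel rail along its middle, a black microscope 350 mm tall at its +y end (objective over the rail at y = +160 mm, turret 60 mm across; foot and column beyond y = +225 mm). Origin: centre of the plate's underside, on the table. Its y axis is the sliding direction, towards the end stop and microscope; z up.
- button_top (a point): centre of the top face of the release button, a round metal cap 28 mm across at the end of the carriage away from the microscope, riding with it. On the rig: x = 0, y = -140 mm + carriage joint value. Its top is 62 mm above the table when up, 54 mm fully down; the flat carriage around it is at 50 mm. A fingertip pressing it can drag the carriage along by friction.
- thumb_rest (a point): centre of the face, towards the button, of a ridge across the carriage, 32 mm from the button's axis towards the end stop: 50 mm wide, 8 mm thick, its top 71 mm above the table. The fingertip on the button may push the carriage along by it. This point is 60 mm above the table. Nothing else on the carriage stands higher than 62 mm.
- carriage (a joint): position of the carriage (dark steel slab 70 x 240 mm, top 50 mm above the table) in m along the rig's y: 0 = free end of the rail, 0.130 = against the end stop; starts locked anywhere from 0 to 0.05. A hidden toothed rack (5 mm pitch) locks it hard while the button is up; with the button fully down it slides with under 2 N. When let go it snaps into the nearest notch; one is right at the stop.
- release (a joint): travel of the release button in m: 0 = up (locked), 0.008 = fully down; the lock is free beyond 0.005. Spring: about 3 N to start it, 7 N fully down; it springs back up when let go.
- specimen (a point): centre of the glass slide (76 x 26 mm) lying on the carriage, 170 mm from the button towards the end stop, 55 mm above the table.
- stop_face (a point): centre of the face of the fixed end stop that the carriage's leading edge meets (steel block 60 mm wide, at y = +195 mm on the rig, its top 57 mm above the table).
- dish: closed clear plastic culture dish, 90 mm diameter, 17 mm high, beside the robot's side of the rail. Loose; origin at the centre of its underside. To be left alone.
- lens_case: small upright black cylinder with a steel screw cap (lens case), 36 mm diameter, 50 mm high, beside the robot's side of the rail. Loose; origin at the centre of its underside. To be left alone.
- jar: black jar with white cap, 42 mm diameter, 62 mm high, on the far side of the rail. Loose; origin at the centre of its underside. To be left alone.
- slide_box: flat black box with a white lid (slide box), 102 x 87 x 36 mm, on the far side of the rail. Loose; origin at the centre of its underside. To be left alone.
- flask_a: clear glass bottle with white cap, 46 mm diameter, 92 mm high, on the far side of the rail. Loose; origin at the centre of its underside. To be left alone.
- flask_b: second clear glass bottle like flask_a, 46 mm diameter, 92 mm high, farther out. Loose; origin at the centre of its underside. To be left alone.

How it is judged:
On the way, in this order (a step that is already met when the one before it is completed fails the run):
1. the release button is pressed down while the carriage is still where it started (value of joint release above 0.005 m and distance of specimen from where it was at the start of the episode below 0.01 m and value of joint carriage below 0.1 m), for 0.1 s.
2. the carriage is against the end stop with the button still held down (value of joint carriage above 0.127 m and value of joint release above 0.004 m), for 0.1 s.
At the end, for the whole second after the job is handed in: the carriage stands within 3 mm of the end stop, at rest, and the button is up again (less than 2 mm down), so that the carriage is locked there (value of joint carriage above 0.127 m and value of joint release below 0.002 m and velocity of joint carriage between -0.005 and 0.005 m/s); the robot touches nothing.
It fails at once if the button comes up (less than 3 mm down) while the carriage is under way between its start (over 10 mm from it) and the end stop (distance of specimen from where it was at the start of the episode above 0.01 m and value of joint carriage below 0.125 m and value of joint release below 0.003 m).
It fails at once if the fingers press or pinch the rig, its carriage or its button with more than 50 N (contact force between the fingers and rig above 50 N).
It fails at once if a bystander is lifted, or shifted by more than 15 mm (distance of any of dish, lens_case, jar, slide_box, flask_a, flask_b from where it was at the start of the episode above 0.015 m).
It also fails if it takes over 38 s, if anything falls off the work surface, if the arm or the gripper's body presses on something with over 40 N, if the wrist force passes 120 N, or if a joint passes its speed limit or range.

## Working session

There is one attempt and no reset: what is moved stays moved. The work goes in short steps, Python scripts to look and compute and a tool call to move; the robot and the scene stay as the last step left them, time stands still between calls to the robot, and variables do not carry over. Pictures are saved under pics/ and viewed, at most 10 in all, crops included, and the job is handed in when it is done.

```bash
ls; mkdir -p pics
```

Run:
```python
from workcell import manip, read_camera
import cv2,numpy as np
for n in ("scene","side","wrist"):
    r=read_camera(n); cv2.imwrite(f"pics/{n}0.png",r["frame"][:,:,::-1]); np.savez(f"pics/{n}0.npz",**r)
    print(n,r["mtx"].round(1).tolist(),r["T"].round(3).tolist())
print(manip.sense())
```

```text
pics
workcell.py
scene [[452.1, 0.0, 323.0], [0.0, 452.1, 231.7], [0.0, 0.0, 1.0]] [[-0.614, 0.624, -0.484, 0.958], [0.789, 0.47, -0.395, 0.345], [-0.019, -0.624, -0.781, 0.668], [0.0, 0.0, 0.0, 1.0]]
side [[620.0, 0.0, 320.1], [0.0, 620.0, 235.1], [0.0, 0.0, 1.0]] [[0.984, -0.121, 0.13, 0.438], [-0.177, -0.694, 0.698, -0.704], [0.006, -0.71, -0.705, 0.836], [0.0, 0.0, 0.0, 1.0]]
wrist [[376.6, 0.0, 315.4], [0.0, 376.6, 238.2], [0.0, 0.0, 1.0]] [[1.0, 0.0, -0.001, 0.65], [0.0, -0.952, -0.306, 0.079], [-0.001, 0.306, -0.952, 0.372], [0.0, 0.0, 0.0, 1.0]]
{'time_s': 0.15, 'joint_pos': array([-0.06581347,  0.629139  ,  0.03844597,  1.51811241, -0.0270252 ,
        0.99633384, -0.02003384]), 'qvel': array([-6.89001697e-04, -1.60891654e-03, -7.62663579e-04, -3.19981961e-03,
        3.77859648e-04, -1.90152538e-03,  2.59109570e-05]), 'joint_torque': array([ 2.19518879e-03, -5.63800478e+01,  1.22790758e+00, -1.93650573e+01,
        1.11919764e-02,  7.40401709e-03, -1.44664841e-05]), 'ee_pos': array([6.49526435e-01, 5.06970089e-05, 2.30605131e-01]), 'ee_rot': array([ 7.07117735e-01,  7.07095442e-01, -5.16180647e-04, -5.27046435e-04]), 'ft_force': array([-0.87833806,  0.88603306,  0.09500742]), 'wrist_torque': array([-0.00862989, -0.03125162,  0.04835682]), 'grip_force': 0.0, 'grip_width': 0.08512980932488132}
```

View images.

View pics/scene0.png

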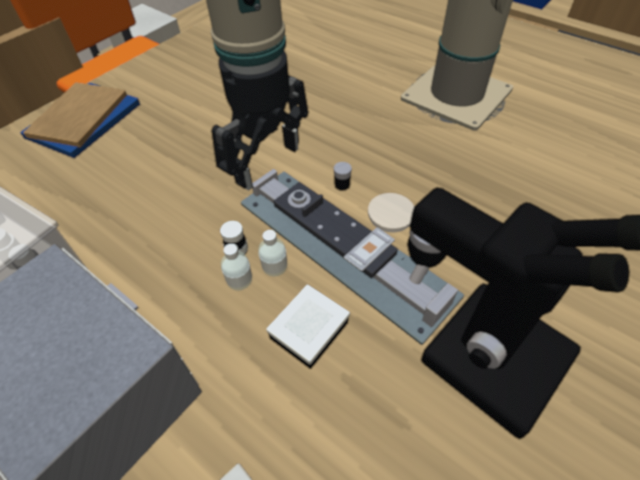

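View pics/side0.png

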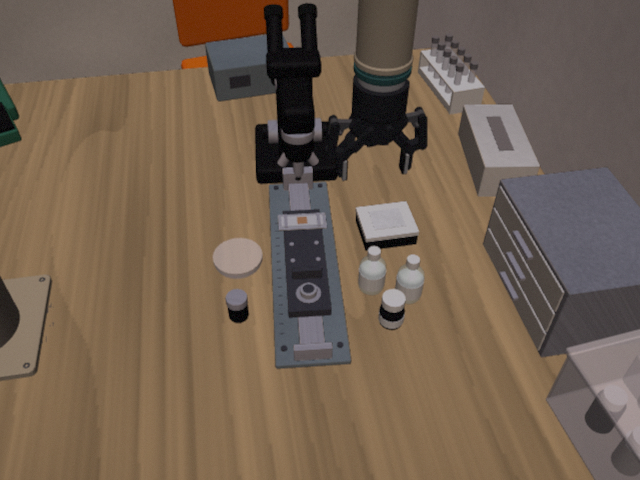

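View pics/wrist0.png

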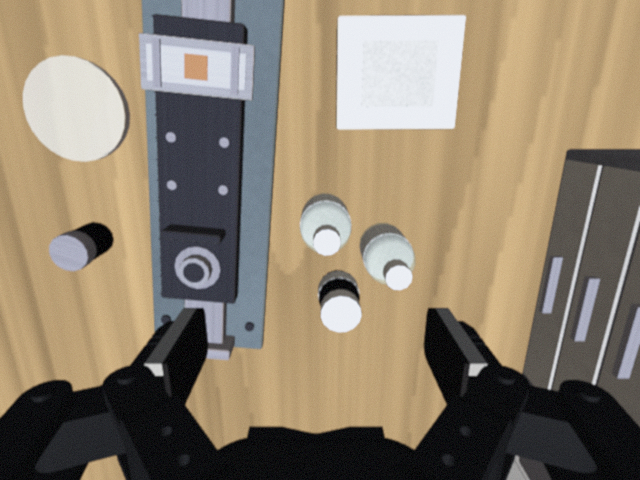

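Run:
```python
import cv2,numpy as np
out=[]
for n,(u,v),s in (("scene",(299,199),20),("side",(309,292),20),("wrist",(196,268),40)):
    f=np.load(f"pics/{n}0.npz")["frame"][:,:,::-1]
    c=f[v-s:v+s,u-s:u+s]; out.append(cv2.resize(c,(264,264),interpolation=cv2.INTER_CUBIC))
    hsv=cv2.cvtColor(np.ascontiguousarray(f),cv2.COLOR_BGR2HSV)
    m=cv2.inRange(hsv,(5,110,120),(18,255,255)); k,_,st,ce=cv2.connectedComponentsWithStats(m)
    print(n,[(st[i,4],ce[i].round(1).tolist()) for i in range(1,k) if st[i,4]>20][:12])
cv2.imwrite("pics/crop0.png",np.hstack(out))
```

```text
scene [(np.int32(37), [27.4, 28.1]), (np.int32(1892), [106.3, 62.1]), (np.int32(148), [76.6, 125.6])]
side [(np.int32(23), [289.7, 44.5]), (np.int32(297), [194.4, 62.6]), (np.int32(42), [301.6, 219.9])]
wrist [(np.int32(196), [197.2, 67.6])]
```

View pics/crop0.png

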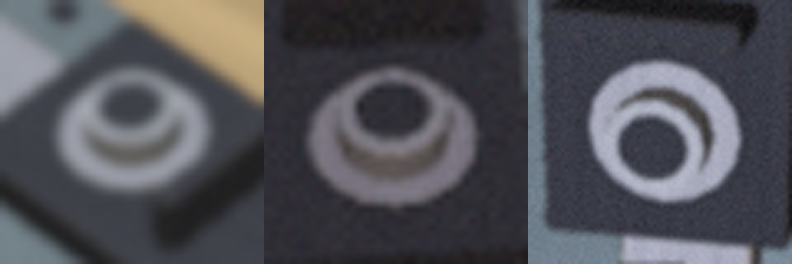

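Create h.py:
```python
import numpy as np,cv2
def ray(r,p):
    d=r["T"][:3,:3]@np.linalg.solve(r["mtx"],[p[0],p[1],1.]); return r["T"][:3,3],d/np.linalg.norm(d)
def tri(rs):
    A=[np.eye(3)-np.outer(d,d) for _,d in rs]
    X=np.linalg.solve(sum(A),sum(a@o for a,(o,_) in zip(A,rs)))
    return X,[round(1e3*float(np.linalg.norm(a@(X-o))),1) for a,(o,_) in zip(A,rs)]
def plane(r,p,z):
    o,d=ray(r,p); return o+d*(z-o[2])/d[2]
def dark(f,p,s):
    u,v=[int(round(x)) for x in p]; g=cv2.cvtColor(np.ascontiguousarray(f[v-s:v+s+1,u-s:u+s+1]),cv2.COLOR_RGB2GRAY)
    t,m=cv2.threshold(g,0,255,cv2.THRESH_BINARY_INV+cv2.THRESH_OTSU)
    k,l,st,ce=cv2.connectedComponentsWithStats(m); i=l[s,s]
    return ce[i]+[u-s,v-s],st[i]
```

Run:
```python
from h import *
R={n:np.load(f"pics/{n}0.npz") for n in("scene","side","wrist")}
P={"scene":(298.7,195.1),"side":(308.5,288.7),"wrist":(193.9,272.2)}
b={}
for n in P:
    b[n],st=dark(R[n]["frame"],P[n],{"scene":6,"side":7,"wrist":14}[n]); print(n,b[n],st, plane(R[n],b[n],.062).round(4))
B,e=tri([ray(R[n],b[n]) for n in b]); print("button",B.round(4),e)
s={"side":(301.6,219.9),"wrist":(197.2,67.6)}
f=R["scene"]["frame"][236:260,355:388]; h=cv2.cvtColor(np.ascontiguousarray(f),cv2.COLOR_RGB2HSV)
m=cv2.inRange(h,(5,70,90),(20,255,255)); M=cv2.moments(m,True); s["scene"]=(355+M["m10"]/M["m00"],236+M["m01"]/M["m00"]); print(s["scene"],M["m00"])
S,e=tri([ray(R[n],s[n]) for n in s]); print("spec",S.round(4),e)
for n in s: print(n, plane(R[n],s[n],.055).round(4))
d=S-B; print("len",np.linalg.norm(d[:2]),"yaw of rig y from world y deg",np.degrees(np.arctan2(-d[0],d[1])))
for nm,uv in {"stopL":(0,0)}.items(): pass
# far end-plate end (low-y) via wrist plate corners at 12mm
for p in ((263,348),(152,300)): print(plane(R["wrist"],p,.012).round(4))
# bystander cap centres
for n,p,z in(("dish",(74,108),.017),("case",(70,251),.05)): print(n,plane(R["wrist"],p,z).round(3))
```

```text
scene [298.34090909 194.45454545] [ 1  3  9  6 44] [ 0.5403 -0.0518  0.062 ]
side [307.93150685 288.38356164] [ 2  3 11  8 73] [ 0.5395 -0.0556  0.062 ]
wrist [193.24683544 272.20253165] [  3   5  21  19 316] [ 0.5408 -0.053   0.062 ]
button [ 0.5396 -0.0536  0.0599] [0.8, 0.3, 0.6]
(369.5, 247.0) 64.0
spec [0.5564 0.1162 0.0526] [0.3, 1.5, 1.2]
side [0.5558 0.1139 0.055 ]
wrist [0.5584 0.115  0.055 ]
scene [0.5568 0.1176 0.055 ]
len 0.17057411627319666 yaw of rig y from world y deg -5.648832451304426
[ 0.5916 -0.1651  0.012 ]
[ 0.4762 -0.1062  0.012 ]
dish [0.434 0.086 0.017]
case [ 0.427 -0.037  0.05 ]
```

The manual's scale: shifts go in shares of 0.5 m and turns go in shares of pi/2 rad. Converting my numbers, -0.1085 m / 0.5 = -0.217, -0.0475 m / 0.5 = -0.095, -1.25 rad / 1.5708 = -0.7958.

Request:
creep_tool --deltas '{"offsets":[[-0.032,-0.072,0,-0.0796,0],[-0.064,-0.144,0,-0.1592,0],[-0.095,-0.217,0,-0.2387,0],[-0.095,-0.217,0,-0.3183,0],[-0.095,-0.217,0.04,-0.3979,0],[-0.095,-0.217,0.08,-0.4775,0],[-0.095,-0.217,0.12,-0.557,0],[-0.095,-0.217,0.16,-0.6366,0],[-0.095,-0.217,0.18,-0.7162,0],[-0.095,-0.217,0.2,-0.7958,0]]}'

```text
time_s: 0.98
ee_pos: [0.5408, -0.0475, 0.13]
ee_rot: [0.157, 0.988, 0.0, -0.001]
ft_force: [0.9, -0.6, 1.1]
grip_width: -0.0
grip_force: 0.0
```

Request:
creep_tool --deltas '{"offsets":[[0,0,0,-0.0764,0],[0,0,0,-0.1413,0],[0,0,0,-0.1413,0],[0,0,0,-0.1413,0]]}'

```text
time_s: 1.32
ee_pos: [0.5414, -0.0476, 0.1311]
ee_rot: [0.051, 0.999, 0.0, -0.0]
ft_force: [1.0, 1.1, -0.3]
grip_width: -0.0004
grip_force: 0.0
```

Run:
```python
from workcell import manip, read_camera
import cv2,numpy as np
for n in ("side","wrist"):
    r=read_camera(n); np.savez(f"pics/{n}1.npz",**r)
    f=r["frame"][:,:,::-1]
    if n=="side": f=cv2.resize(f[160:360,220:420],(480,480),interpolation=cv2.INTER_CUBIC); a=f
    else: b=cv2.resize(f,(320,240))
cv2.imwrite("pics/c1.png",np.hstack([a,cv2.copyMakeBorder(b,0,240,0,0,cv2.BORDER_CONSTANT)]))
s=manip.sense(); print(s["time_s"],s["ee_pos"],s["ee_rot"],s["grip_width"],s["ft_force"])
from scipy.spatial.transform import Rotation as R
print(R.from_quat(s["ee_rot"]).as_matrix().round(3))
```

```text
1.4167 [ 0.54155245 -0.04755539  0.1313765 ] [ 5.06641711e-02  9.98715743e-01 -4.03785089e-05  6.84448529e-05] 0.0001467343956685838 [-0.98091275 -1.2399831   0.65344865]
[[-0.995  0.101  0.   ]
 [ 0.101  0.995 -0.   ]
 [-0.    -0.    -1.   ]]
```

View pics/c1.png

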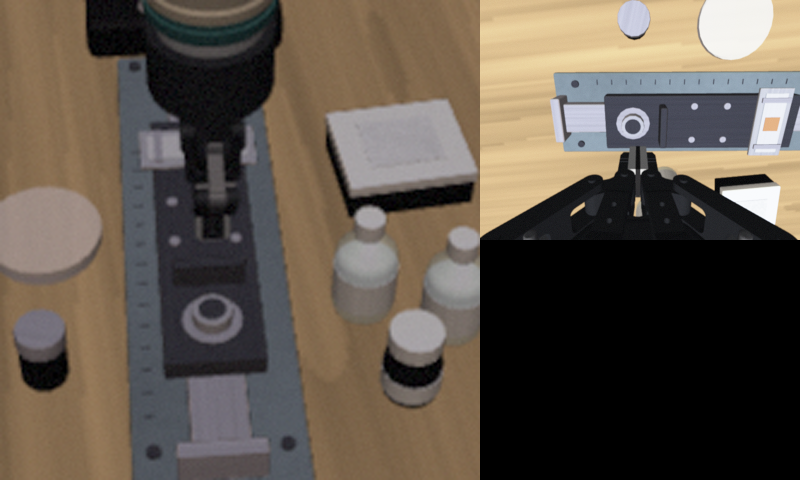

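The fingers are shut and lined up with the rail. The button top is at about (306,252) in the wrist view, and the bystanders are untouched. I'll check the button position again from this view.

Run:
```python
from h import *
w0,w1,sd,sc=[np.load(f"pics/{n}.npz") for n in("wrist0","wrist1","side1","scene0")]
c,st=dark(w1["frame"],(306,252),14); c2,_=dark(sd["frame"],(308,288.5),7)
print(c,st,c2,plane(w1,c,.062).round(4))
X,e=tri([ray(w0,(193.25,272.2)),ray(w1,c),ray(sd,c2),ray(sc,(298.3,194.5))]);print(X.round(4),e)
```

```text
[305.54545455 252.86070381] [  0   1  29  28 682] [307.84722222 288.23611111] [ 0.5401 -0.0532  0.062 ]
[ 0.54   -0.0533  0.0604] [0.5, 0.6, 0.5, 0.8]
```

Request:
creep_tool --deltas '{"offsets":[[0.002,0,0.04,0,0],[0.002,0,0.08,0,0],[0.002,0,0.11,0,0],[0.002,0,0.124,0,0],[0.002,0,0.128,0,0],[0.002,0,0.128,0,0]]}'

```text
time_s: 1.92
ee_pos: [0.5405, -0.0472, 0.0672]
ee_rot: [0.05, 0.999, -0.0, -0.0]
ft_force: [-0.5, 0.1, -0.5]
grip_width: -0.0003
grip_force: 0.0
```

Request:
creep_tool --deltas '{"offsets":[[0,0,0.006,0,0],[0,0,0.012,0,0],[0,0,0.016,0,0],[0,0,0.018,0,0],[0,0,0.018,0,0]]}'

```text
time_s: 2.33
ee_pos: [0.5414, -0.0474, 0.0588]
ee_rot: [0.049, 0.999, 0.0, 0.001]
ft_force: [0.7, 0.1, 3.9]
grip_width: 0.0001
grip_force: 2.2
```

Contact, about 3 mm down at 3.9 N. I'll press on.

Request:
creep_tool --deltas '{"offsets":[[0,0,0.002,0,0],[0,0,0.004,0,0],[0,0,0.006,0,0],[0,0,0.008,0,0],[0,0,0.008,0,0]]}'

```text
time_s: 2.75
ee_pos: [0.5414, -0.0473, 0.0547]
ee_rot: [0.049, 0.999, 0.0, 0.001]
ft_force: [1.8, -0.6, 6.6]
grip_width: 0.0002
grip_force: 3.2
```

Request:
creep_tool --deltas '{"offsets":[[0,0,0.002,0,0],[0,0,0.002,0,0],[0,0,0.002,0,0]]}'

```text
time_s: 3.0
ee_pos: [0.5414, -0.0473, 0.0541]
ee_rot: [0.049, 0.999, 0.0, 0.001]
ft_force: [0.9, 0.1, 8.4]
grip_width: 0.0003
grip_force: 4.2
```

In the tool's units: 0.002 m / 0.5 = 0.004, 0.001 m / 0.5 = 0.002.

Request:
creep_tool --deltas '{"offsets":[[0,0,0.002,0,0],[0,0,0.004,0,0],[0,0,0.004,0,0],[0,0,0.004,0,0]]}'

```text
time_s: 3.33
ee_pos: [0.5416, -0.0472, 0.0538]
ee_rot: [0.049, 0.999, -0.0, 0.001]
ft_force: [-2.8, 0.5, 24.3]
grip_width: 0.0001
grip_force: 12.3
```

Fully down at 24 N. I'll start sliding.

In the tool's units: 0.02 m / 0.5 = 0.04, 0.017 m / 0.5 = 0.034.

Request:
creep_tool --deltas '{"offsets":[[0,0.004,0,0,0],[0,0.01,0,0,0],[0,0.018,0,0,0],[0,0.026,0,0,0],[0,0.034,0,0,0],[0,0.04,0,0,0],[0,0.04,0,0,0]]}'

```text
time_s: 3.92
ee_pos: [0.5437, -0.0263, 0.0538]
ee_rot: [0.049, 0.999, 0.0, 0.002]
ft_force: [-3.4, 0.3, 24.4]
grip_width: 0.0001
grip_force: 12.3
```

Run:
```python
from workcell import manip, read_camera
import cv2,numpy as np
from h import *
for n in("side","wrist"):
    r=read_camera(n); np.savez(f"pics/{n}2.npz",**r)
    h=cv2.cvtColor(r["frame"],cv2.COLOR_RGB2HSV); k,_,st,ce=cv2.connectedComponentsWithStats(cv2.inRange(h,(5,110,120),(18,255,255)))
    for i in range(1,k):
        if st[i,4]>20:
            X=plane(r,ce[i],.055); print(n,st[i,4],X.round(4))
```

```text
side 293 [0.3834 0.719  0.055 ]
```

Run:
```python
import numpy as np,cv2
a,b=[cv2.resize(np.load(f"pics/{n}2.npz")["frame"][:,:,::-1],(400,300)) for n in("side","wrist")]
cv2.imwrite("pics/c2.png",np.hstack([a,b]))
```

```text
(no output)
```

View pics/c2.png

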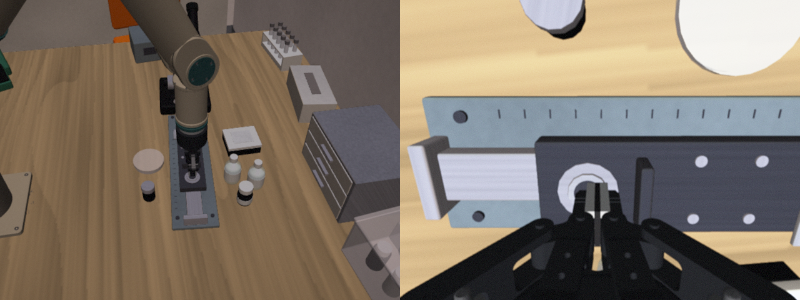

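Run:
```python
from h import *
for k in (1,2):
    r=np.load(f"pics/wrist{k}.npz"); f=r["frame"]
    g=cv2.medianBlur(cv2.cvtColor(f,cv2.COLOR_RGB2GRAY),5)
    # dark slab mask: rear edge of carriage along a row above the button
    m=((g<90)&(np.ptp(f.astype(int),axis=2)<30)).astype(np.uint8)
    row={1:212,2:238}[k]; xs=np.where(m[row])[0]; xs=xs[xs<400]
    print(k,row,xs[:3],plane(r,(xs[0],row),.05).round(4))
```

```text
1 212 [161 162 163] [ 0.5092 -0.1385  0.05  ]
2 238 [40 41 42] [ 0.5017 -0.1345  0.05  ]
```

Run:
```python
from h import *
u=np.array([.1,.995,0])
for k,p,q in ((1,(252,190),(185,168)),(2,(219,221),(96,187))):
    r=np.load(f"pics/wrist{k}.npz"); print(k,plane(r,p,.05).round(4),plane(r,p,.05)@u,"hole",plane(r,q,.012)@u)
```

```text
1 [ 0.5014 -0.0814  0.05  ] -0.030816264603291513 hole -0.0824857815116418
2 [ 0.5018 -0.061   0.05  ] -0.010527309005373268 hole -0.07953174225685097
```

The carriage moved about 20 mm with the finger, and the button stays down. Continuing.

In the tool's units: 0.04 m / 0.5 = 0.08, 0.037 m / 0.5 = 0.074.

Request:
creep_tool --deltas '{"offsets":[[0,0.006,0,0,0],[0,0.016,0,0,0],[0,0.026,0,0,0],[0,0.036,0,0,0],[0,0.046,0,0,0],[0,0.056,0,0,0],[0,0.066,0,0,0],[0,0.074,0,0,0],[0,0.08,0,0,0],[0,0.08,0,0,0]]}'

```text
time_s: 4.85
ee_pos: [0.5476, 0.0137, 0.0538]
ee_rot: [0.049, 0.999, 0.0, 0.002]
ft_force: [-4.3, 0.1, 23.9]
grip_width: -0.0001
grip_force: 12.1
```

Request:
creep_tool --deltas '{"offsets":[[0,0.006,0,0,0],[0,0.016,0,0,0],[0,0.026,0,0,0],[0,0.036,0,0,0],[0,0.046,0,0,0],[0,0.054,0,0,0],[0,0.06,0,0,0],[0,0.06,0,0,0]]}'

```text
time_s: 5.52
ee_pos: [0.5505, 0.0438, 0.0539]
ee_rot: [0.049, 0.999, 0.0, 0.002]
ft_force: [-3.2, -0.3, 24.4]
grip_width: -0.0002
grip_force: 12.0
```

In the tool's units: 0.01 m / 0.5 = 0.02, 0.009 m / 0.5 = 0.018.

Request:
creep_tool --deltas '{"offsets":[[0,0.004,0,0,0],[0,0.008,0,0,0],[0,0.012,0,0,0],[0,0.016,0,0,0],[0,0.018,0,0,0],[0,0.02,0,0,0],[0,0.02,0,0,0]]}'

```text
time_s: 6.1
ee_pos: [0.5514, 0.0525, 0.0538]
ee_rot: [0.049, 0.999, -0.0, 0.001]
ft_force: [-4.0, -0.5, 24.6]
grip_width: -0.0001
grip_force: 12.0
```

Request:
creep_tool --deltas '{"offsets":[[0,0.002,0,0,0],[0,0.004,0,0,0],[0,0.006,0,0,0],[0,0.006,0,0,0]]}'

```text
time_s: 6.43
ee_pos: [0.5514, 0.0529, 0.0538]
ee_rot: [0.05, 0.999, -0.002, 0.001]
ft_force: [-3.2, -5.3, 25.7]
grip_width: -0.0
grip_force: 12.5
```

Request:
creep_tool --deltas '{"offsets":[[0,0.002,0,0,0],[0,0.004,0,0,0],[0,0.006,0,0,0],[0,0.006,0,0,0]]}'

```text
time_s: 6.77
ee_pos: [0.5514, 0.0533, 0.0538]
ee_rot: [0.051, 0.999, -0.003, 0.0]
ft_force: [-4.2, -8.7, 26.2]
grip_width: 0.0001
grip_force: 13.0
```

The sideways force is rising to 8.7 N and motion has stopped after about 101 mm. That fits the end stop, so I'll verify before letting go.

Run:
```python
from workcell import manip, read_camera
from h import *
r=read_camera("scene"); np.savez("pics/scene3.npz",**r); w=read_camera("wrist"); np.savez("pics/wrist3.npz",**w)
a=cv2.resize(r["frame"][160:360,260:480,::-1],(440,400),interpolation=cv2.INTER_CUBIC)
b=cv2.copyMakeBorder(cv2.resize(w["frame"][:,:,::-1],(360,270)),0,130,0,0,cv2.BORDER_CONSTANT)
cv2.imwrite("pics/c3.png",np.hstack([a,b]))
```

```text
(no output)
```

View pics/c3.png

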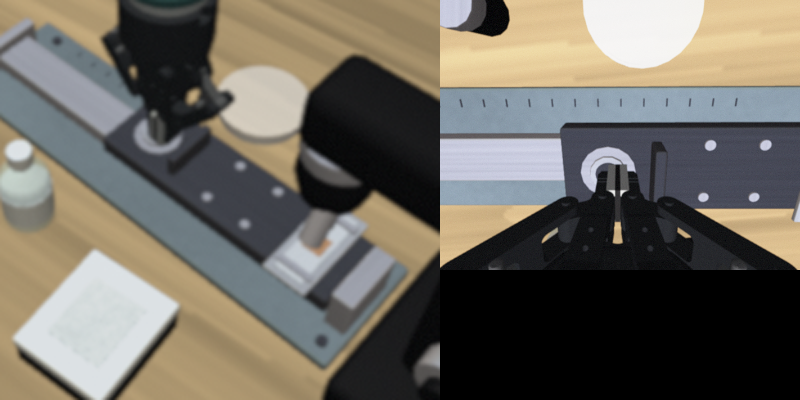

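In the scene crop the leading edge meets the stop block at about (330,300), with the slide under the objective. I'll ease the preload and lift straight up.

In the tool's units: -0.08 m / 0.5 = -0.16, -0.055 m / 0.5 = -0.11.

Request:
creep_tool --deltas '{"offsets":[[0,-0.002,0,0,0],[0,-0.006,0,0,0],[0,-0.006,0,0,0],[0,-0.006,-0.006,0,0],[0,-0.006,-0.014,0,0],[0,-0.006,-0.024,0,0],[0,-0.006,-0.04,0,0],[0,-0.006,-0.07,0,0],[0,-0.006,-0.11,0,0],[0,-0.006,-0.16,0,0]]}'

```text
time_s: 7.7
ee_pos: [0.5488, 0.0556, 0.1308]
ee_rot: [0.049, 0.999, 0.0, -0.002]
ft_force: [1.4, -0.1, 0.7]
grip_width: -0.0001
grip_force: 0.0
```

Request:
creep_tool --deltas '{"offsets":[[0,-0.06,-0.04,0,0],[0,-0.12,-0.08,0,0],[0,-0.16,-0.08,0,0],[0,-0.16,-0.08,0,0],[0,-0.16,-0.08,0,0]]}'

```text
time_s: 8.12
ee_pos: [0.5421, -0.0255, 0.1714]
ee_rot: [0.051, 0.999, 0.0, -0.0]
ft_force: [0.2, 0.1, -0.3]
grip_width: 0.0002
grip_force: 0.0
```

Run:
```python
from workcell import manip, read_camera
from h import *
r=read_camera("scene"); w=read_camera("wrist"); np.savez("pics/wrist4.npz",**w); np.savez("pics/scene4.npz",**r)
a=cv2.resize(r["frame"][160:360,260:480,::-1],(440,400),interpolation=cv2.INTER_CUBIC)
b=cv2.copyMakeBorder(cv2.resize(w["frame"][:,:,::-1],(360,270)),0,130,0,0,cv2.BORDER_CONSTANT)
cv2.imwrite("pics/c4.png",np.hstack([a,b]))
```

```text
(no output)
```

View pics/c4.png

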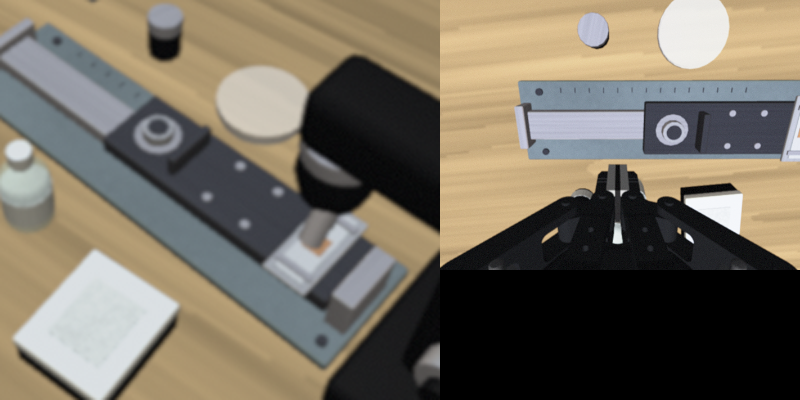

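The button has sprung up and the carriage is at the stop. I'll check its position and height with numbers.

Run:
```python
from workcell import manip, read_camera
from h import *
w,s=[np.load(f"pics/{n}4.npz") for n in("wrist","scene")]
a,st=dark(w["frame"],(414,233),12); b,st2=dark(s["frame"],(338.5,223.5),6); d=read_camera("side")
X,e=tri([ray(w,a),ray(s,b)]); print(a,st,b,st2,X.round(4),e,"moved",np.linalg.norm((X-[.54,-.0533,.06])[:2]), plane(w,a,.062),plane(s,b,.062))
```

```text
[415.24678112 234.86480687] [  1   2  24  23 466] [338.70909091 222.94545455] [ 2  2 10  7 55] [0.5496 0.0468 0.0602] [0.7, 0.7] moved 0.10050803971011438 [0.54938846 0.04577646 0.062     ] [0.55036555 0.04814943 0.062     ]
```

```bash
python3 -c "
from workcell import manip, read_camera
print(manip.hand_in())"
```

```text
the job is handed in; nothing more can be done
None
```

The carriage was slid about 100 mm to the end stop with the button held down; the last pictures show it locked there with the button up and the arm clear, and the job is handed in (no verdict was returned).

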